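# Hang a varnished napkin ring on the drying rack

## Robot

A 7-joint arm with a two-finger parallel gripper is mounted at the origin on the work surface. World frame = base frame: x ahead of the robot, y to its left, z up, the work surface at z = 0. Lengths are in m, angles in rad, forces in N, time in s.
With the tool pointing down it reaches from about 0.4 to 0.85 m from the base axis. Payload 10.4 kg.
Tool frame: the origin (TCP) lies on the centre line of the jaws, within the pads' length; the fingertips stand 17 mm ahead of it and the grasp point (between the pads) lies 2 mm behind it; z points along the fingers, y is the line along which they close (so a half turn about z gives the same grasp; the last joint's range is limited). The gripper opens to 85 mm and grips with 20 to 120 N. Pads are 22 mm wide; open, the fingers measure 114 mm over their backs; the gripper's body (76 mm by 85 mm) begins 54 mm behind the grasp point. The pads swing forward as they close: fully open they stand 13 mm farther back than shut.
Start: joints at [1.179, 0.332, -0.065, 1.46, 0.022, 1.35, -0.088], TCP at [0.225, -0.583, 0.248] pointing down, gripper open.
Joint ranges: [-2.6, 2.6], [-0.5, 2.12], [-1.47, 1.34], [0.16, 2.42], [-1.27, 4.41], [0.06, 2.06], [-2.6, 2.6]. Speed limits (rad/s): [2.22, 2.22, 2.79, 2.79, 3.14, 3.14, 3.14].

## Interface

Orientations are given as a unit quaternion [x, y, z, w].
In Python, from workcell import sensors, imaging, order, spotter gives the robot as it stands. The module is installed in compiled form; this text tells all that it offers.
- The arm moves only by the shell command python3 -m inch 'ROWS' [FORCE]. ROWS is JSON, a list that holds one entry, the list of rows, each a list of 7 numbers: the shift along the tool's x, y, z in m, then the turn, a rotation vector about the tool's x, y, z in rad, then the closure, from -1 (fully open) to 1 (shut). In form: [[[x, y, z, ax, ay, az, hand], ...]]. A call has 1 to 10 rows; each row is the pose to reach, as a shift and turn from the pose commanded when the call began, along the tool's axes at that moment; what a row does not reach only later rows make up. A row lasts 1/10 s, in which the tool goes at most 50 mm and 8.59 degrees, less where a joint would pass 70% of its speed; a pose out of reach is approached as far as the arm can. A call with a gripper value outside its range is refused whole. The fingers move at their own pace and stop on an object; FORCE is the grip in N (left out, the last holds). Time passes only in rows, so rows that repeat a pose let the fingers close. It gives the time, the measured TCP pose, the force, the opening and the grip force at its end, in the units of the state.
- sensors.get_obs(): the state, without advancing time (a new reading comes with each control period).
- imaging.camera(name): name is "scene" or "top" or "wrist"; returns the picture (480x640x3 uint8, blue, green, red); there is no depth.
- imaging.calibration(name): a dict with "mtx" (3x3 intrinsics, pixels), "R" (3x3) and "t" (3): a world point X has camera coordinates R X + t; the wrist camera has in their place "tool_from_camera" (4x4, takes a point from camera to tool coordinates, whose origin is the TCP and whose axes are the flange's). Camera axes: x right, y down, z forward; pixel columns grow to the right and rows downward; lengths in m; the calibration is good to about 2 mm. A picture is of the moment at which its call begins: read the wrist's pose just before it. calibration takes no time and is no camera call.
- order.hand_in(): hands the job in; it is judged then, once.
Trained networks look in the newest picture that a camera, given by its name, has taken for a name from the list of things; names that differ only in an ending like _2 or _b are one class to them, and where a whole thing is asked for, a point or a joint stands for the part that bears it (a point fixed in the world has none). Each returns a list of dicts, best first, with "conf" (0 to 1); they miss things now and then, are a little off and sometimes report something else, mostly with a low value. They report only what shows in the picture. A call takes as long as a camera call. They do not tell look-alikes from the thing itself.
- spotter.look_for(label, camera): "pixel" ([column, row] in pixels, amid what is visible of it).
The state is a dict: "clock": time; "joint_pos": joint angles; "joint_velocities": joint speeds; "tau": joint torques, N m; "position": TCP position; "ee_rot": TCP orientation; "ft_force": force on the tool from outside, world axes, zero at the start; "torque": the same for the moment, N m; "grip_width": opening from 0.0 (shut) to 1.0 (fully open); "grasp_force": force on a finger pad.
Only numpy, scipy, OpenCV 4.12 (cv2) and the standard library are available. Lean on these libraries where they do the work, as an engineer would, in place of code of your own. Each camera call takes 0.05 s, during which the arm holds its last target. There are 200 camera calls.

## Task

The hexagonal wooden napkin ring has just been varnished: pass the wooden stick through its hole, lift the ring with it, and lay the stick across both forks of the drying rack so that the ring hangs between the forks. Keep the gripper off the wet ring, and leave the square napkin ring where it stands.

Things in the scene. Friction and masses are not known exactly. Their poses are not given: they have to be found in the camera images.
- stick: Pale wooden stick lying level on the table: square handle 22 x 22 x 50 mm, then a coaxial round shaft of 16 mm diameter ending in a ball of 22 mm. Origin: centre of the handle, 11 mm above the table. +x runs towards the ball: handle from x = -25 to 25 mm, shaft to 190 mm, ball centred there (far end at 201 mm). About 45 g; can be held level by the handle alone.
- hex_ring: The larger napkin ring, the one to hang: pale wooden hexagonal tube lying on one of its flats, so that its hole runs level. 36 mm long, 72 mm across flats (so 72 mm high), hexagonal hole 52 mm across flats, walls 10 mm. Origin: centre of the hole, 36 mm above the table as it lies; x is the axis of the hole, open at both ends. About 50 g. Loose.
- square_ring: The other, smaller napkin ring, of the same wood, to be left alone: square tube standing on one side, 56 x 56 mm outside, square hole 36 mm wide, 36 mm long. Origin: centre of the hole, 28 mm above the table; x is the axis of the hole.
- rack: Wooden drying rack, fixed: base 90 (x) x 150 (y) x 15 mm, two Y-shaped forks 12 mm thick at y = -50 and +50 mm. Each is a 90 degree V open upwards, 64 mm wide at the top, its bottom 85 mm, its tips 117 mm high. Origin: centre of the underside; y runs from fork to fork. The shaft laid in both Vs has its axis 96 mm high, along y; handle (on either side) and ball lie outside the forks.
Things that resemble listed ones, but are neither listed nor needed, are in the scene too. Leave any green look-alike of the hex_ring alone.

How it is judged:
By the outcome, as a careful person would: the job done as asked, in the order asked, and still so for the second after the job is handed in, with the robot touching nothing.
It also fails if it takes over 56 s, if anything falls off the work surface, if the arm or the gripper's body presses on something with over 40 N, if the wrist force passes 120 N, or if a joint passes its speed limit or range.

## Working session

There is one attempt and no reset: what is moved stays moved. The work goes in short steps, Python scripts to look and compute and a shell command to move; the robot and the scene stay as the last step left them, time stands still between calls to the robot, and variables do not carry over. Pictures are saved under pics/ and viewed, at most 10 in all, crops included, and the job is handed in when it is done.

```bash
mkdir -p pics; cat > h.py <<'E'
import numpy as np, cv2
from workcell import sensors, imaging, order, spotter
from scipy.spatial.transform import Rotation as Rn
def ray(cam,px,obs=None):
    c=imaging.calibration(cam); K=np.array(c['mtx'])
    d=np.linalg.inv(K)@[px[0],px[1],1]
    if 'R' in c:
        R=np.array(c['R']);t=np.array(c['t']); return -R.T@t, R.T@d
    T=np.array(c['tool_from_camera']); o=obs or sensors.get_obs()
    W=Rn.from_quat(o['ee_rot']).as_matrix()
    return W@T[:3,3]+np.array(o['position']), W@T[:3,:3]@d
def onz(cam,px,z,obs=None):
    o,d=ray(cam,px,obs); return (o+d*(z-o[2])/d[2]).round(4)
def proj(cam,X,obs=None):
    c=imaging.calibration(cam); K=np.array(c['mtx']); X=np.array(X)
    if 'R' in c: p=np.array(c['R'])@X+np.array(c['t'])
    else:
        T=np.linalg.inv(np.array(c['tool_from_camera'])); o=obs or sensors.get_obs()
        W=Rn.from_quat(o['ee_rot']).as_matrix()
        p=T[:3,:3]@(W.T@(X-np.array(o['position'])))+T[:3,3]
    p=K@p; return (p[:2]/p[2]).round(1)
E
python3 - <<'E'
from h import *
o=sensors.get_obs(); print(o['clock'],o['position'],o['ee_rot'],o['grip_width'])
print(Rn.from_quat(o['ee_rot']).as_matrix().round(3))
for n in ('scene','top'):
    cv2.imwrite(f'pics/{n}0.png',imaging.camera(n))
    c=imaging.calibration(n); print(n,np.array(c['mtx']).round(1).tolist(),ray(n,(320,240)))
    for l in ('stick','hex_ring','square_ring','rack'):
        print(l,[(np.round(d['pixel']).tolist(),round(d['conf'],2),onz(n,d['pixel'],.03)[:2].tolist()) for d in spotter.look_for(l,n)])
print(imaging.calibration('wrist'))
E
```

```text
0.0 [ 0.22515643 -0.5826529   0.24751188] [ 9.83045002e-01  1.83363038e-01 -1.82054475e-04 -6.97808760e-04] 1.0025609135612412
[[ 0.933  0.361 -0.001]
 [ 0.361 -0.933  0.001]
 [-0.    -0.001 -1.   ]]
scene [[480.6, 0.0, 325.2], [0.0, 480.6, 241.9], [0.0, 0.0, 1.0]] (array([0.93525607, 0.42391552, 0.68144139]), array([-0.46214186, -0.52685162, -0.71343347]))
stick [([297.0, 171.0], 0.78, [0.4065, -0.2514])]
hex_ring [([257.0, 215.0], 0.94, [0.558, -0.1967]), ([464.0, 313.0], 0.93, [0.4536, 0.2302]), ([394.0, 286.0], 0.78, [0.4957, 0.1145]), ([360.0, 232.0], 0.68, [0.4416, -0.0212])]
square_ring [([322.0, 290.0], 0.67, [0.592, 0.0335])]
rack [([461.0, 406.0], 0.94, [0.5888, 0.3232])]
top [[499.8, 0.0, 318.7], [0.0, 499.8, 241.8], [0.0, 0.0, 1.0]] (array([ 0.39842872, -0.03327983,  1.01885663]), array([ 0.12106782,  0.00993659, -0.9926049 ]))
stick [([440.0, 304.0], 0.8, [0.3934, -0.2578])]
hex_ring [([314.0, 282.0], 0.8, [0.4361, -0.0121]), ([184.0, 271.0], 0.8, [0.4569, 0.2464]), ([345.0, 189.0], 0.71, [0.6224, -0.0732]), ([405.0, 218.0], 0.67, [0.5646, -0.1932]), ([246.0, 243.0], 0.56, [0.5128, 0.1253])]
square_ring [([293.0, 202.0], 0.63, [0.5968, 0.0305])]
rack [([146.0, 210.0], 0.71, [0.5792, 0.3279])]
{'mtx': array([[347.17477871,   0.        , 318.05554452],
       [  0.        , 347.17477871, 240.96254028],
       [  0.        ,   0.        ,   1.        ]]), 'tool_from_camera': array([[ 2.17193125e-05, -9.49199101e-01, -3.14676129e-01,
         8.10126454e-02],
       [ 9.99999658e-01,  2.80791569e-04, -7.77967495e-04,
        -1.13490186e-03],
       [ 8.26804451e-04, -3.14676005e-01,  9.49198782e-01,
        -1.25816274e-01],
       [ 0.00000000e+00,  0.00000000e+00,  0.00000000e+00,
         1.00000000e+00]])}
```

View pics/scene0.png

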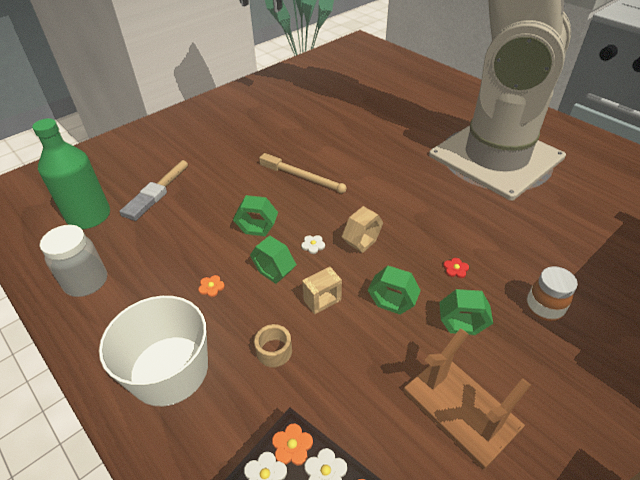

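View pics/top0.png

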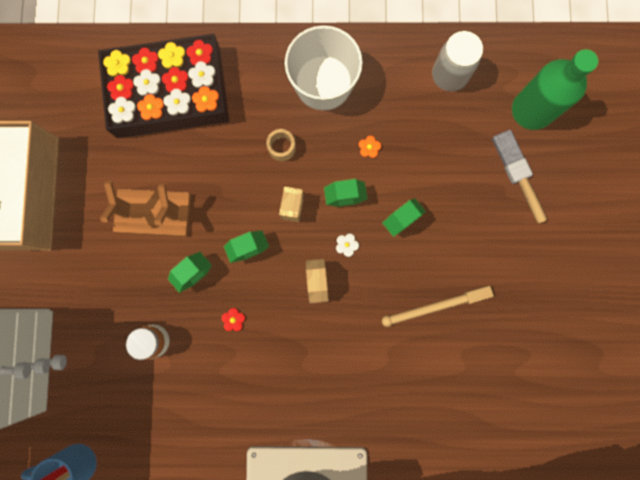

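The top view shows these candidates:
- **Hex ring:** pale hexagon at (316,282), scene (361,230). Green look-alikes at (184,271), (246,243), (345,189) and (405,218); square ring at (291,204); round ring at (281,145).
- **Stick:** (440,304), handle end at (490,294), ball at (387,322). The brush at (520,175) is a look-alike.
- **Rack:** (146,210).

I choose the pale hexagon and the stick with the ball. Next I measure them and check in one close crop.

```bash
python3 - <<'E'
from h import *
im=cv2.imread('pics/top0.png'); hsv=cv2.cvtColor(im,cv2.COLOR_BGR2HSV)
m=((hsv[...,2]>135)&(hsv[...,0]>10)&(hsv[...,0]<26)&(hsv[...,1]>60)).astype(np.uint8)
n,l,s,c=cv2.connectedComponentsWithStats(m)
for i in range(1,n):
    if s[i,4]<120: continue
    if not(250<c[i][0]<510 and 130<c[i][1]<340): continue
    ys,xs=np.where(l==i); r=cv2.minAreaRect(np.c_[xs,ys].astype(np.float32))
    print(c[i].round(1),s[i,4],cv2.boxPoints(r).round(1).tolist())
    for z in (.011,.036,.072): print(z,[onz('top',p,z)[:2].tolist() for p in cv2.boxPoints(r)])
a=cv2.resize(im[255:345,290:510],None,fx=3.6,fy=3.6,interpolation=cv2.INTER_CUBIC)
b=cv2.resize(im[170:250,90:230],None,fx=3.2,fy=3.2,interpolation=cv2.INTER_CUBIC)
out=np.zeros((590,792,3),np.uint8);out[:a.shape[0],:a.shape[1]]=a[:,:792];out[330:330+b.shape[0],:b.shape[1]]=b
sc=cv2.imread('pics/scene0.png')[195:265,330:395]; sc=cv2.resize(sc,None,fx=3.6,fy=3.6,interpolation=cv2.INTER_CUBIC)
out[332:332+sc.shape[0],500:500+sc.shape[1]]=sc
cv2.imwrite('pics/crop1.png',out)
E
```

```text
[279.9 143. ] 422 [[260.5, 134.1999969482422], [287.70001220703125, 123.30000305175781], [298.70001220703125, 150.6999969482422], [271.3999938964844, 161.60000610351562]]
0.011 [[0.7434, 0.1019], [0.767, 0.0452], [0.708, 0.0218], [0.6847, 0.0781]]
0.036 [[0.7349, 0.0985], [0.7578, 0.0433], [0.7003, 0.0204], [0.6776, 0.0753]]
0.072 [[0.7225, 0.0937], [0.7447, 0.0405], [0.6892, 0.0184], [0.6674, 0.0713]]
[368.9 146.9] 391 [[358.0, 135.0], [381.0, 135.0], [381.0, 158.0], [358.0, 158.0]]
0.011 [[0.7417, -0.1014], [0.7417, -0.1492], [0.6926, -0.1487], [0.6925, -0.1012]]
0.036 [[0.7332, -0.0997], [0.7332, -0.1464], [0.6853, -0.1458], [0.6852, -0.0995]]
0.072 [[0.7209, -0.0973], [0.7209, -0.1422], [0.6748, -0.1417], [0.6747, -0.0971]]
[290.1 202. ] 647 [[272.5, 214.5], [278.70001220703125, 183.5], [303.8999938964844, 188.60000610351562], [297.70001220703125, 219.5]]
0.011 [[0.5737, 0.0742], [0.6384, 0.0624], [0.6278, 0.0104], [0.5633, 0.0225]]
0.036 [[0.5693, 0.0715], [0.6324, 0.06], [0.6222, 0.0093], [0.5592, 0.0212]]
0.072 [[0.5631, 0.0677], [0.6238, 0.0566], [0.614, 0.0077], [0.5534, 0.0192]]
[316. 281.] 871 [[303.20001220703125, 260.29998779296875], [324.20001220703125, 258.20001220703125], [328.6000061035156, 301.5], [307.6000061035156, 303.6000061035156]]
0.011 [[0.4799, 0.0106], [0.4843, -0.0319], [0.3973, -0.0408], [0.3929, 0.0012]]
0.036 [[0.4779, 0.0095], [0.4822, -0.0319], [0.3973, -0.0406], [0.3931, 0.0004]]
0.072 [[0.475, 0.0079], [0.4791, -0.032], [0.3974, -0.0403], [0.3933, -0.0009]]
[439.2 305.8] 1135 [[379.29998779296875, 317.1000061035156], [490.0, 284.6000061035156], [493.6000061035156, 297.0], [382.8999938964844, 329.3999938964844]]
0.011 [[0.3669, -0.1419], [0.4323, -0.3638], [0.4078, -0.3701], [0.3427, -0.1488]]
0.036 [[0.3677, -0.1392], [0.4315, -0.3556], [0.4075, -0.3618], [0.3441, -0.1459]]
0.072 [[0.3689, -0.1353], [0.4303, -0.3438], [0.4072, -0.3497], [0.3461, -0.1418]]
```

View pics/crop1.png

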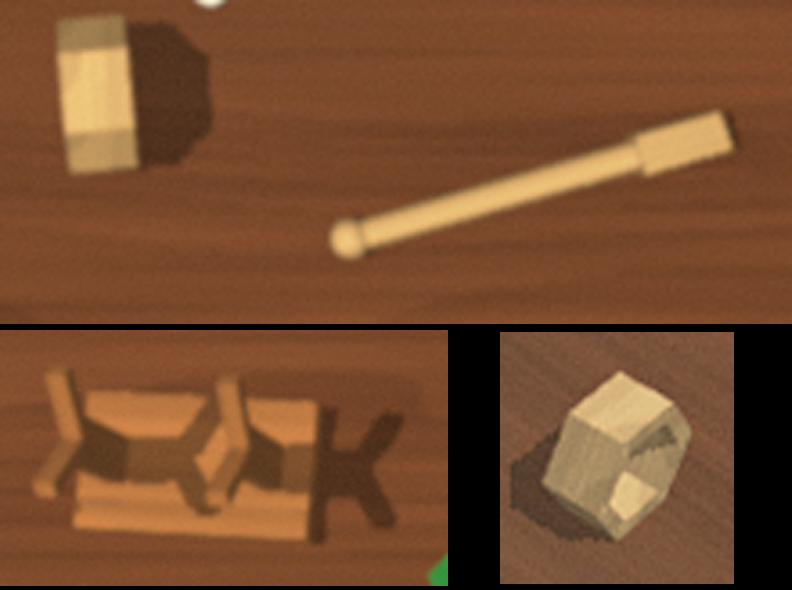

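The crop confirms a hollow pale hexagon, with its hole roughly along y, and a stick with a square handle and a ball. I go above the handle now.

```bash
python3 -m inch '[[[0.262,-0.158,0.098,0,0,-1.49,-1],[0.262,-0.158,0.098,0,0,-1.49,-1],[0.262,-0.158,0.098,0,0,-1.49,-1],[0.262,-0.158,0.098,0,0,-1.49,-1],[0.262,-0.158,0.098,0,0,-1.49,-1],[0.262,-0.158,0.098,0,0,-1.49,-1],[0.262,-0.158,0.098,0,0,-1.49,-1],[0.262,-0.158,0.098,0,0,-1.49,-1],[0.262,-0.158,0.098,0,0,-1.49,-1],[0.262,-0.158,0.098,0,0,-1.49,-1]]]' 60
python3 -m inch '[[[0,0,0,0,0,0,-1],[0,0,0,0,0,0,-1],[0,0,0,0,0,0,-1]]]'
python3 - <<'E'
from h import *
o=sensors.get_obs(); im=imaging.camera('wrist'); cv2.imwrite('pics/w1.png',im)
print(o['clock'],o['position'],o['joint_pos'],Rn.from_quat(o['ee_rot']).as_matrix().round(3).tolist())
d=np.array([-.282,.9595,0]);hc=np.array([.4122,-.3406,.011])
for s in (-.025,0,.025,.1,.201): print(s,proj('wrist',hc+s*d,o))
# rack from top
for p in [(117.5,189.4),(189.4,192.5),(185.3,235.6),(113.4,231.9)]: print(onz('top',p,.015))
E
```

```text
clock: 1.5
position: [0.4129, -0.341, 0.1504]
ee_rot: [0.596, 0.803, -0.0, 0.0]
ft_force: [-0.0, -0.8, -0.7]
grip_width: 0.998
grasp_force: 0.0
clock: 1.8
position: [0.4128, -0.3412, 0.1504]
ee_rot: [0.6, 0.8, -0.0, 0.0]
ft_force: [0.0, -0.5, 0.4]
grip_width: 1.001
grasp_force: 0.0
1.8 [ 0.41275996 -0.34124654  0.1503843 ] [ 0.98100846  0.24611002 -0.42508779  1.80119871  0.11205449  1.11768597
  0.80269476] [[-0.281, 0.96, 0.0], [0.96, 0.281, -0.0], [-0.0, 0.0, -1.0]]
-0.025 [317.6 262.4]
0 [317.5 233.3]
0.025 [317.5 202.4]
0.1 [317.3  98.2]
0.201 [317.  -78.4]
[0.6247 0.394  0.015 ]
[0.6184 0.2453 0.015 ]
[0.5291 0.2506 0.015 ]
[0.5364 0.3978 0.015 ]
```

View pics/w1.png

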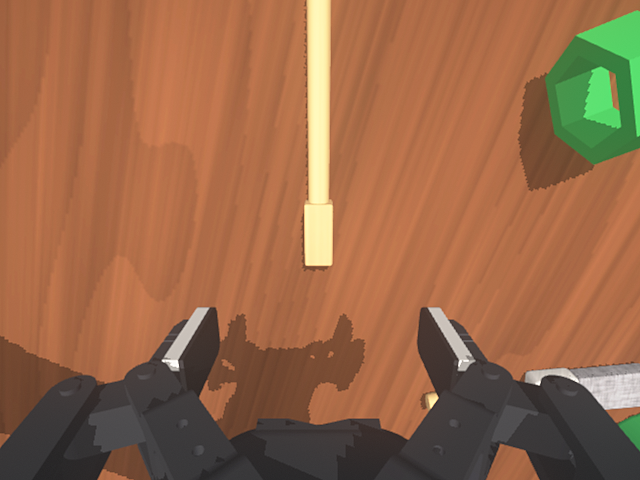

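The wrist view shows the handle centred at column 318, rows 201–267, as predicted. I descend and grip.

```bash
python3 -m inch '[[[0,0,0.04,0,0,0,-1],[0,0,0.08,0,0,0,-1],[0,0,0.11,0,0,0,-1],[0,0,0.129,0,0,0,-1],[0,0,0.129,0,0,0,-1],[0,0,0.129,0,0,0,1],[0,0,0.129,0,0,0,1],[0,0,0.129,0,0,0,1],[0,0,0.129,0,0,0,1],[0,0,0.129,0,0,0,1]]]' 60
python3 -m inch '[[[0,0,0,0,0,0,1],[0,0,0,0,0,0,1],[0,0,0,0,0,0,1],[0,0,0,0,0,0,1],[0,0,0,0,0,0,1]]]'
```

```text
clock: 2.85
position: [0.4133, -0.3416, 0.0223]
ee_rot: [0.598, 0.801, -0.0, 0.001]
ft_force: [-0.9, 0.4, 7.1]
grip_width: 0.243
grasp_force: 60.0
clock: 3.35
position: [0.4133, -0.3416, 0.0223]
ee_rot: [0.598, 0.801, -0.0, 0.001]
ft_force: [-0.6, 0.5, 6.4]
grip_width: 0.241
grasp_force: 59.9
```

```bash
python3 -m inch '[[[0,0,-0.025,0,0,0,1],[0.01,0.016,-0.025,0,0,0.05,1],[0.02,0.033,-0.025,0,0,0.1,1],[0.03,0.05,-0.025,0,0,0.15,1],[0.04,0.066,-0.025,0,0,0.185,1],[0.04,0.066,-0.025,0,0,0.185,1],[0.04,0.066,-0.025,0,0,0.185,1],[0.04,0.066,-0.025,0,0,0.185,1]]]'
python3 - <<'E'
from h import *
o=sensors.get_obs(); W=Rn.from_quat(o['ee_rot']).as_matrix(); print(o['clock'],o['position'],W.round(3).tolist(),o['ft_force'])
out=np.zeros((600,800,3),np.uint8)
a=imaging.camera('top'); b=imaging.camera('scene')
cv2.imwrite('pics/top2.png',a)
bx=np.array(o['position'])+.19*W[:,0]-[0,0,.011]; hx=np.array(o['position'])-[0,0,.011]
for n in ('top','scene'): print(n,'ball',proj(n,bx),'handle',proj(n,hx),'ring',proj(n,(.4376,-.0157,.036)))
a=cv2.resize(a[240:340,280:480],None,fx=4,fy=3,interpolation=cv2.INTER_CUBIC)
b=cv2.resize(b[130:280,240:440],None,fx=2,fy=2,interpolation=cv2.INTER_CUBIC)
out[:300]=a; out[300:,:400]=b; cv2.imwrite('pics/c2.png',out)
E
```

```text
clock: 4.15
position: [0.4639, -0.2851, 0.0463]
ee_rot: [0.67, 0.742, -0.0, -0.0]
ft_force: [-0.4, 0.7, -0.2]
grip_width: 0.241
grasp_force: 59.0
4.15 [ 0.46390999 -0.28506072  0.04627255] [[-0.102, 0.995, -0.0], [0.995, 0.102, -0.0], [-0.0, -0.0, -1.0]] [-0.37620994  0.69473424 -0.23062798]
top ball [356.8 277.5] handle [453.2 267.9] ring [315.9 280.8]
scene ball [332.3 211.3] handle [266.5 173.1] ring [363.6 229.7]
```

View pics/c2.png

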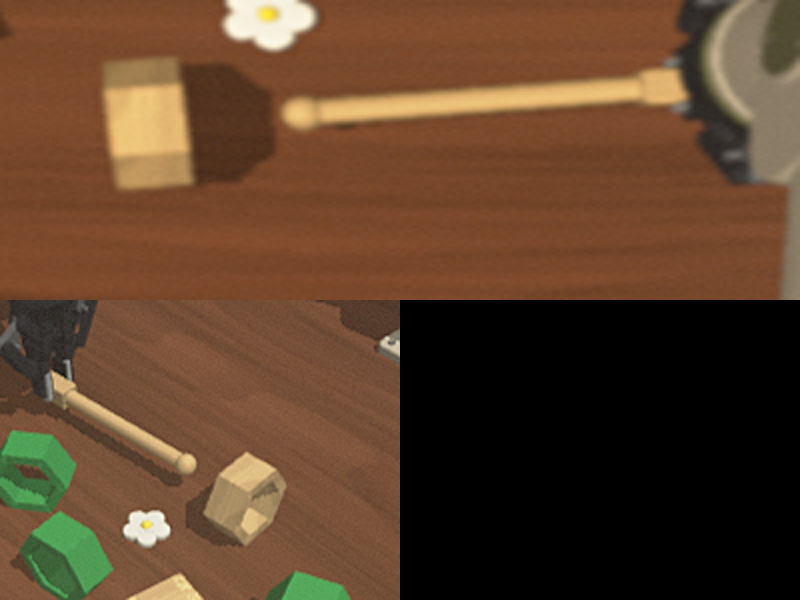

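Ball at top (355,278) and scene (333,211), where the projection puts it. The stick is level and lined up with the hole, so I push it through.

```bash
python3 -m inch '[[[0.02,0,0,0,0,0,1],[0.04,0,0,0,0,0,1],[0.06,0,0,0,0,0,1],[0.08,0,0,0,0,0,1],[0.1,0,0,0,0,0,1],[0.12,0,0,0,0,0,1],[0.14,0,0,0,0,0,1],[0.16,0,0,0,0,0,1],[0.167,0,0,0,0,0,1],[0.167,0,0,0,0,0,1]]]'
python3 - <<'E'
from h import *
o=sensors.get_obs(); W=Rn.from_quat(o['ee_rot']).as_matrix(); print(o['clock'],o['position'],o['ft_force'])
a=imaging.camera('top'); b=imaging.camera('scene');w=imaging.camera('wrist')
out=np.zeros((600,800,3),np.uint8)
out[:300,:400]=cv2.resize(a[220:320,270:404],(400,300),interpolation=cv2.INTER_CUBIC)
out[300:,:400]=cv2.resize(b[160:280,280:440],(400,300),interpolation=cv2.INTER_CUBIC)
out[:300,400:]=cv2.resize(w,(400,300)); cv2.imwrite('pics/c3.png',out)
E
```

```text
clock: 5.25
position: [0.4474, -0.1179, 0.0464]
ee_rot: [0.669, 0.743, -0.0, 0.0]
ft_force: [0.3, -0.1, -0.4]
grip_width: 0.236
grasp_force: 59.0
5.25 [ 0.44742828 -0.11786269  0.04641524] [ 0.26549311 -0.10379891 -0.39064213]
```

View pics/c3.png

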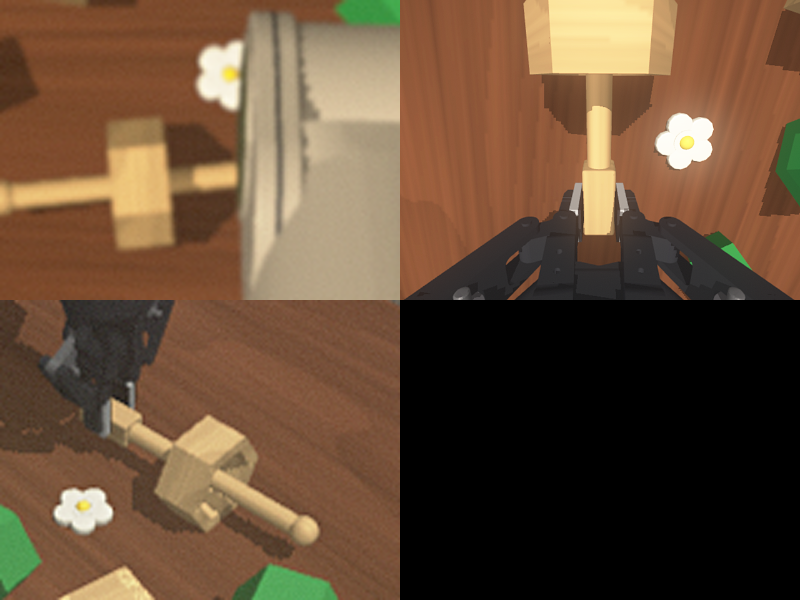

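The shaft is through the hex ring, with the ball beyond it. I lift slowly.

```bash
python3 -m inch '[[[0,0,-0.01,0,0,0,1],[0,0,-0.014,0,0,0,1],[0,0,-0.018,0,0,0,1],[0,0,-0.022,0,0,0,1],[0,0,-0.027,0,0,0,1],[0,0,-0.034,0,0,0,1],[0,0,-0.042,0,0,0,1],[0,0,-0.05,0,0,0,1],[0,0,-0.06,0,0,0,1],[0,0,-0.07,0,0,0,1]]]' 80
python3 -m inch '[[[0,0,-0.01,0,0,0,1],[0,0,-0.025,0,0,0,1],[0,0,-0.04,0,0,0,1],[0,0,-0.055,0,0,0,1],[0,0,-0.07,0,0,0,1],[0,0,-0.08,0,0,0,1],[0,0,-0.085,0,0,0,1],[0,0,-0.085,0,0,0,1],[0,0,-0.085,0,0,0,1],[0,0,-0.085,0,0,0,1]]]'
python3 - <<'E'
from h import *
o=sensors.get_obs(); W=Rn.from_quat(o['ee_rot']).as_matrix(); P=np.array(o['position']);print(o['clock'],P,o['ft_force'],o['grip_width'])
for n in ('top','scene'): print(n,'ball',proj(n,P+.19*W[:,0]-[0,0,.011]))
b=imaging.camera('scene');w=imaging.camera('wrist')
out=np.zeros((400,800,3),np.uint8)
out[:,:400]=cv2.resize(b[110:270,280:440],(400,400),interpolation=cv2.INTER_CUBIC)
out[:300,400:]=cv2.resize(w,(400,300)); cv2.imwrite('pics/c4.png',out)
# rack target: handle at -0.102 along rack y
r=np.array([.577,.3219]);e=np.array([.046,.999])
t=r-.102*e; print('target',t,'tool shift',W.T[:, :2]@(t-P[:2]),'yaw diff',np.degrees(np.arctan2(e[1],e[0])-np.arctan2(W[1,0],W[0,0])))
E
```

```text
clock: 6.4
position: [0.4475, -0.1179, 0.1173]
ee_rot: [0.67, 0.743, 0.0, 0.0]
ft_force: [-0.3, -0.7, -2.0]
grip_width: 0.234
grasp_force: 83.6
clock: 7.4
position: [0.4471, -0.1179, 0.2007]
ee_rot: [0.67, 0.743, -0.0, -0.0]
ft_force: [0.1, -0.3, -1.5]
grip_width: 0.232
grasp_force: 83.7
7.4 [ 0.44713851 -0.11787931  0.20065694] [ 0.12267734 -0.25213027 -1.54235861] 0.23202854330107325
top ball [261.8 283. ]
scene ball [411.4 185.7]
target [0.572308 0.220002] tool shift [ 3.23218432e-01  1.59251464e-01 -1.24517308e-05] yaw diff -8.538735243311365
```

View pics/c4.png

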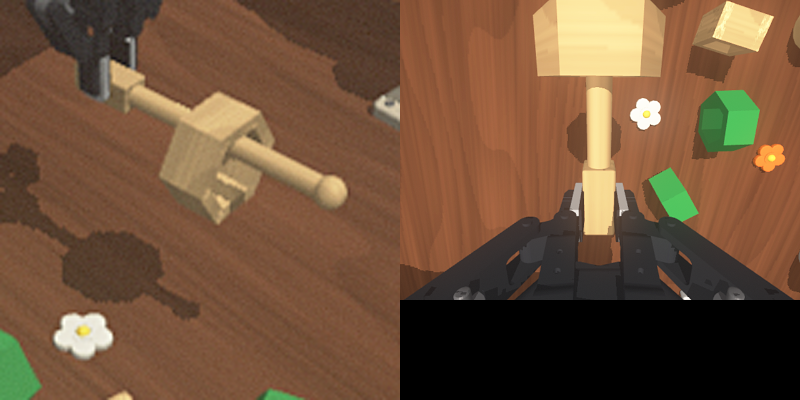

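The ring hangs level on the shaft and the ball is where predicted. I carry it smoothly to the rack, with no turn first.

```bash
python3 -m inch '[[[0.003,0.002,0,0,0,0,1],[0.01,0.005,0,0,0,0,1],[0.02,0.01,0,0,0,0,1],[0.034,0.017,0,0,0,0,1],[0.05,0.025,0,0,0,0,1],[0.066,0.033,0,0,0,0,1],[0.082,0.041,0,0,0,0,1],[0.098,0.049,0,0,0,0,1],[0.114,0.057,0,0,0,0,1],[0.13,0.065,0,0,0,0,1]]]'
python3 -m inch '[[[0.016,0.008,0,0,0,0,1],[0.032,0.016,0,0,0,0,1],[0.048,0.024,0,0,0,0,1],[0.064,0.032,0,0,0,0,1],[0.08,0.04,0,0,0,0,1],[0.096,0.047,0,0,0,0,1],[0.112,0.055,0,0,0,0,1],[0.128,0.063,0,0,0,0,1],[0.144,0.07,0,0,0,0,1],[0.158,0.077,0,0,0,0,1]]]'
python3 -m inch '[[[0.012,0.006,0,0,0,0.02,1],[0.022,0.01,0,0,0,0.045,1],[0.029,0.014,0,0,0,0.075,1],[0.033,0.016,0,0,0,0.105,1],[0.035,0.017,0,0,0,0.13,1],[0.035,0.017,0,0,0,0.145,1],[0.035,0.017,0,0,0,0.149,1],[0.035,0.017,0,0,0,0.149,1],[0.035,0.017,0,0,0,0.149,1],[0.035,0.017,0,0,0,0.149,1]]]'
python3 - <<'E'
from h import *
o=sensors.get_obs(); W=Rn.from_quat(o['ee_rot']).as_matrix(); P=np.array(o['position']);print(o['clock'],P,o['ft_force'],W[:,0],o['joint_pos'])
for n in ('top','scene'): print(n,'ball',proj(n,P+.19*W[:,0]-[0,0,.011]))
r=np.array([.577,.3219]);e=np.array([.046,.999]);f=np.array([e[1],-e[0]])
for n in ('top','scene'):
  for y in (-.05,.05):
    print(n,y,'tips/bottom',[proj(n,[*(r+y*e+s*f),z]).tolist() for s,z in ((-.032,.117),(0,.085),(.032,.117))])
a=imaging.camera('top'); b=imaging.camera('scene')
out=np.zeros((600,800,3),np.uint8)
out[:300,:]=cv2.resize(a[165:255,80:320],(800,300),interpolation=cv2.INTER_CUBIC)
out[300:,:400]=cv2.resize(b[280:470,370:623],(400,300),interpolation=cv2.INTER_CUBIC)
out[300:,400:]=cv2.resize(b,(400,300))
cv2.imwrite('pics/c5.png',out)
E
```

```text
clock: 8.5
position: [0.4991, 0.0199, 0.2014]
ee_rot: [0.669, 0.743, 0.0, -0.0]
ft_force: [0.6, 0.5, -1.0]
grip_width: 0.232
grasp_force: 83.7
clock: 9.5
position: [0.559, 0.1852, 0.2013]
ee_rot: [0.669, 0.743, 0.0, -0.0]
ft_force: [0.3, 0.5, -0.9]
grip_width: 0.234
grasp_force: 83.7
clock: 10.5
position: [0.5725, 0.2195, 0.2014]
ee_rot: [0.723, 0.691, -0.0, 0.0]
ft_force: [0.0, 0.1, -1.1]
grip_width: 0.233
grasp_force: 83.7
10.5 [0.57249082 0.21945879 0.20135079] [ 0.01875548  0.10688879 -1.13989023] [ 4.60717531e-02  9.98938119e-01 -1.64452562e-04] [ 0.09366509  0.41915276 -0.69164866  1.52819534  0.27355052  1.29295005
 -0.67682456]
top ball [ 64.8 191.6]
scene ball [558.6 389.3]
top -0.05 tips/bottom [[157.7, 221.0], [164.8, 207.1], [160.8, 186.8]]
top 0.05 tips/bottom [[103.7, 218.4], [112.7, 204.6], [107.1, 184.3]]
scene -0.05 tips/bottom [[463.7, 330.3], [444.7, 355.7], [433.0, 356.8]]
scene 0.05 tips/bottom [[526.5, 380.8], [504.9, 407.7], [495.9, 412.1]]
```

View pics/c5.png

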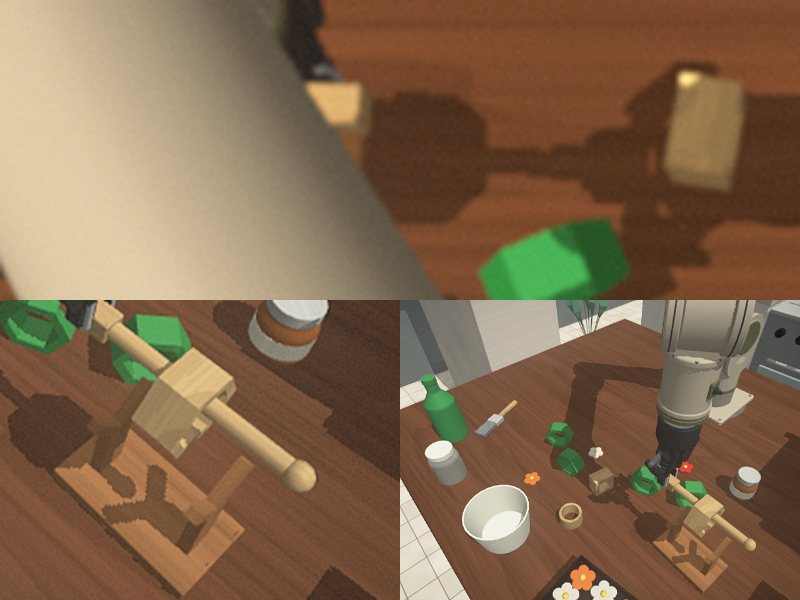

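The ring hangs over the gap, and the fork tips (scene (528,381)) match my estimate of the rack. I check numerically where the ring sits along the shaft before lowering.

```bash
python3 - <<'E'
from h import *
o=sensors.get_obs(); W=Rn.from_quat(o['ee_rot']).as_matrix(); P=np.array(o['position'])
w=imaging.camera('wrist'); cv2.imwrite('pics/w6.png',w); old=cv2.imread('pics/c4.png')[:300,400:]
for c in (270,280,350,360):
  g=w[:200,c].astype(int); print(c,[ (r,w[r,c].tolist()) for r in range(80,150,10)])
for row in (110,120,130): 
  X=onz('wrist',(318,row),P[2]-.011+.018,o); print(row,'s near edge',(X-P)@W[:,0])
E
```

```text
270 [(80, [152, 223, 251]), (90, [149, 220, 249]), (100, [152, 223, 250]), (110, [151, 221, 249]), (120, [140, 209, 248]), (130, [95, 153, 228]), (140, [95, 154, 229])]
280 [(80, [153, 224, 251]), (90, [149, 220, 249]), (100, [152, 223, 250]), (110, [150, 222, 249]), (120, [140, 210, 249]), (130, [91, 147, 220]), (140, [90, 145, 219])]
350 [(80, [158, 228, 252]), (90, [150, 220, 249]), (100, [152, 223, 250]), (110, [150, 220, 249]), (120, [159, 233, 255]), (130, [99, 162, 234]), (140, [99, 160, 233])]
360 [(80, [158, 228, 252]), (90, [149, 220, 249]), (100, [150, 223, 250]), (110, [148, 220, 249]), (120, [159, 233, 255]), (130, [92, 151, 224]), (140, [92, 152, 224])]
110 s near edge 0.08690545455403852
120 s near edge 0.08390403229320834
130 s near edge 0.08079811076597851
```

The ring centre is 101 mm along the stick, right in the middle of the gap. I lower.

```bash
python3 -m inch '[[[0,0,0.005,0,0,0,1],[0,0,0.015,0,0,0,1],[0,0,0.028,0,0,0,1],[0,0,0.042,0,0,0,1],[0,0,0.056,0,0,0,1],[0,0,0.068,0,0,0,1],[0,0,0.077,0,0,0,1],[0,0,0.083,0,0,0,1],[0,0,0.086,0,0,0,1],[0,0,0.086,0,0,0,1]]]'
python3 -m inch '[[[0,0,0.002,0,0,0,1],[0,0,0.004,0,0,0,1],[0,0,0.006,0,0,0,1],[0,0,0.007,0,0,0,1],[0,0,0.008,0,0,0,1],[0,0,0.008,0,0,0,1]]]'
```

```text
clock: 11.65
position: [0.5724, 0.2197, 0.1151]
ee_rot: [0.723, 0.691, -0.0, -0.0]
ft_force: [-0.1, 0.3, -1.7]
grip_width: 0.238
grasp_force: 83.8
clock: 12.25
position: [0.5729, 0.2197, 0.1077]
ee_rot: [0.723, 0.691, 0.0, 0.0]
ft_force: [0.4, -0.7, 2.2]
grip_width: 0.229
grasp_force: 84.2
```

```bash
python3 -m inch '[[[0,0,0.001,0,0,0,1],[0,0,0.0015,0,0,0,1],[0,0,0.0015,0,0,0,1],[0,0,0.0015,0,0,0,1]]]' 20
python3 - <<'E'
from h import *
o=sensors.get_obs(); W=Rn.from_quat(o['ee_rot']).as_matrix(); P=np.array(o['position']);print(o['clock'],P,o['ft_force'],o['torque'])
b=imaging.camera('scene');w=imaging.camera('wrist')
out=np.zeros((600,800,3),np.uint8)
out[:,:]=cv2.resize(b[260:470,370:640],(800,600),interpolation=cv2.INTER_CUBIC)
cv2.imwrite('pics/c7.png',out)
E
```

```text
clock: 12.65
position: [0.5731, 0.2197, 0.1069]
ee_rot: [0.723, 0.691, 0.001, 0.001]
ft_force: [-0.6, -2.1, 8.0]
grip_width: 0.235
grasp_force: 85.2
12.65 [0.57312752 0.21972038 0.10693424] [-0.6129865  -2.07544519  7.97960113] [-0.07062907  0.20372158  0.01794085]
```

View pics/c7.png

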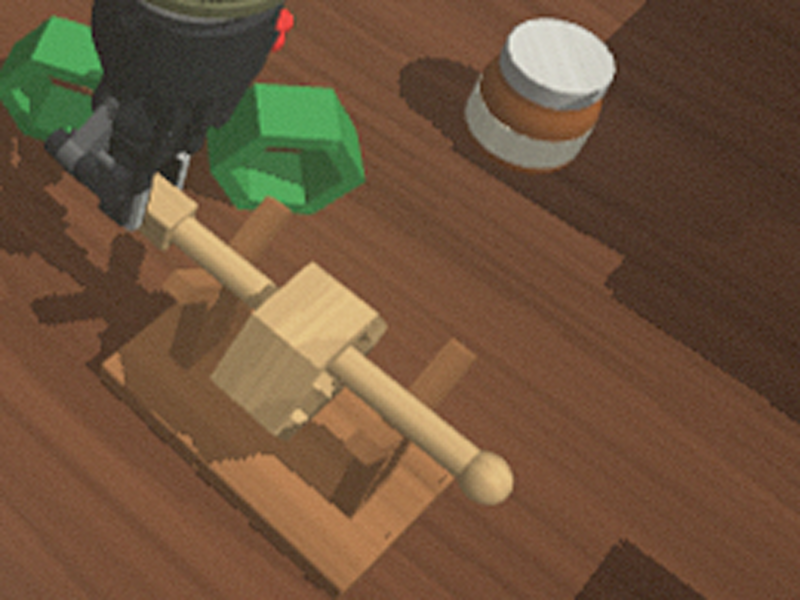

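The shaft lies in both Vs, the ring hangs between the forks, and the handle and ball are outside. I release and retreat upwards.

```bash
python3 -m inch '[[[0,0,-0.001,0,0,0,1],[0,0,-0.001,0,0,0,0.4],[0,0,-0.001,0,0,0,0.3],[0,0,-0.001,0,0,0,0.1],[0,0,-0.001,0,0,0,-0.2],[0,0,-0.001,0,0,0,-0.4],[0,0,-0.001,0,0,0,-0.4],[0,0,-0.001,0,0,0,-0.4]]]' 20
python3 -m inch '[[[0,0,-0.01,0,0,0,-0.4],[0,0,-0.025,0,0,0,-0.4],[0,0,-0.05,0,0,0,-0.4],[0,0,-0.08,0,0,0,-0.4],[0,0,-0.11,0,0,0,-0.4],[-0.02,0,-0.14,0,0,0,-0.4],[-0.05,0,-0.15,0,0,0,-0.4],[-0.08,0,-0.15,0,0,0,-0.4],[-0.1,0,-0.15,0,0,0,-0.4],[-0.1,0,-0.15,0,0,0,-0.4]]]'
python3 - <<'E'
from h import *
b=imaging.camera('scene');w=imaging.camera('wrist')
out=np.zeros((600,800,3),np.uint8)
out[:300,:400]=cv2.resize(b[260:470,370:640],(400,300),interpolation=cv2.INTER_CUBIC)
out[:300,400:]=cv2.resize(w,(400,300));out[300:,:400]=cv2.resize(b,(400,300))
cv2.imwrite('pics/c8.png',out)
E
```

```text
clock: 13.55
position: [0.5724, 0.2197, 0.1068]
ee_rot: [0.723, 0.691, -0.0, 0.0]
ft_force: [-0.5, 0.5, 0.2]
grip_width: 0.702
grasp_force: 0.0
clock: 14.55
position: [0.5685, 0.1163, 0.2584]
ee_rot: [0.725, 0.689, 0.0, 0.001]
ft_force: [0.1, 0.2, -0.0]
grip_width: 0.704
grasp_force: 0.0
```

View pics/c8.png

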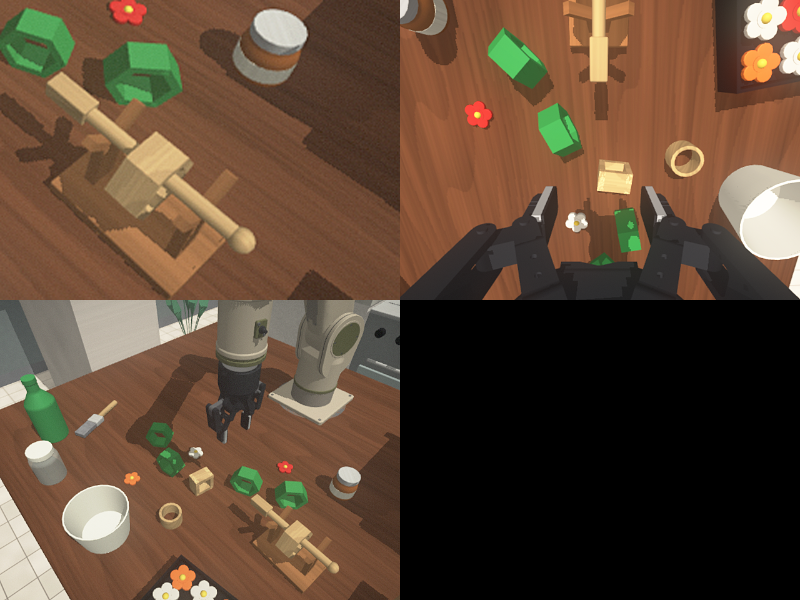

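The stick lies across both forks with the ring hanging between them. The other things stand where they were, and the gripper is clear.

```bash
python3 -c "
from workcell import order; print(order.hand_in())"
```

```text
the job is handed in; nothing more can be done
None
```

The stick lies across both forks with the hex ring hanging between them; the gripper held only the stick's handle, the square ring was left where it stood, and I handed the job in at about 15 s on the robot's clock.

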